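# Nest the three blue mixing tubs

## Robot

A 6-joint arm with a two-finger parallel gripper is mounted at the origin on a cart in front of the work surface, level with it; the furniture and walls round the work are solid. World frame = base frame: x ahead of the robot, y to its left, z up, the work surface at z = 0. Lengths are in mm, angles in rad, forces in N, time in s.
With the tool pointing down it reaches from about 325 to 875 mm from the base axis. Payload 4.4 kg.
Tool frame: the origin (TCP) lies on the centre line of the jaws, within the pads' length; the fingertips stand ahead of it and the grasp point (between the pads) lies 6 mm ahead of it (ctrl.tcp_to_tips is the z of the fingertips in the tool frame, in mm); z points along the fingers, y is the line along which they close (so a half turn about z gives the same grasp; the last joint's range is limited). The gripper opens to 85 mm and grips with 20 to 120 N. Pads are 22 mm wide; open, the fingers measure 114 mm over their backs; the gripper's body (76 mm by 85 mm) begins 54 mm behind the grasp point. The pads swing forward as they close: fully open they stand 13 mm farther back than shut.
Start: joints at [1.008, 0.207, 1.542, -0, 1.393, -0.15], TCP at [230.686, 526.699, 256.282] pointing down, gripper open.
Joint ranges: [-2.73, 2.73], [-0.86, 2.22], [0.23, 2.46], [-1.11, 4.25], [0.08, 2.63], [-2.82, 2.82]. Speed limits (rad/s): [2.79, 2.79, 3.14, 3.14, 3.14, 3.14].

## Interface

Orientations are given as a 3x3 rotation matrix whose columns are the frame's x, y, z axes.
In Python, from plant import ctrl, sensors, optics gives the robot as it stands. Calls block until the motion is done:
- ctrl.move_ptp(position, orientation): joint-space move of the TCP to a pose.
- ctrl.move_l(position, rot=None, vel=150, threshold=None): straight line of the TCP; rot=None keeps the orientation; vel is the mean speed in mm/s. With threshold (N) it stops when the force on the tool has changed by that much, and returns True; else False.
- ctrl.set_joints(angles): joint-space move.
- ctrl.gripper_to(opening, force=None): finger opening in mm; force is the grip in N (None keeps the last); returns when the fingers have stopped.
- ctrl.hold(seconds).
- ctrl.solve_ik(position, orientation): joint angles nearest the present ones, or None.
- sensors.read_state(): the state.
- optics.grab_frame(name): name is "scene" or "top" or "wrist"; returns (picture, depth): 384x512x3 uint8, red, green, blue; 384x512 float32, mm along the optical axis (not along the pixel's ray), 0 where there is no reading.
- optics.camera_params(name): a dict with "mtx" (3x3 intrinsics, pixels), "R" (3x3) and "t" (3): a world point X has camera coordinates R X + t; the wrist camera has in their place "T_tool_cam" (4x4, takes a point from camera to tool coordinates, whose origin is the TCP and whose axes are the flange's). Camera axes: x right, y down, z forward; pixel columns grow to the right and rows downward; lengths in mm; the calibration is good to about 2 mm. A picture is of the moment at which its call begins: read the wrist's pose just before it. camera_params takes no time and is no camera call.
A pose or a line that the arm cannot do raises ctrl.MotionError and nothing moves.
- ctrl.finish_job(): hands the job in; it is judged then, once.
The state is a dict: "t": time; "q": joint angles; "qvel": joint speeds; "tau": joint torques, N m; "eef_pos": TCP position; "eef_rot": TCP orientation; "force": force on the tool from outside, world axes, zero at the start; "wrist_torque": the same for the moment, N m; "grip_width": finger opening in mm; "grasp_force": force on a finger pad.
Only numpy, scipy, OpenCV 4.12 (cv2) and the standard library are available. Lean on these libraries where they do the work, as an engineer would, in place of code of your own. Each camera call takes 0.05 s, during which the arm holds its last target. There are 200 camera calls.

## Task

Tidy the three round blue plastic mixing tubs into one nest for putting away, working from the largest to the smallest: first stand the medium tub upright inside the large one, then stand the small tub upright inside the medium one. Leave the nest standing on the table, and leave the little unfired terracotta-coloured bowl where it is.

Things in the scene. Friction and masses are not known exactly. Their poses are not given: they have to be found in the camera images.
- large_mid (a point): Centre (on the axis, half-way up) of the large tub: a low, wide, open, round blue plastic tub, 124 mm across the rim, 112 mm across the foot, 50 mm high; walls 3.5 mm, its flat inner floor (about 104 mm across) lies 8 mm above its underside. Loose, about 0.3 kg. It need not be moved. z points up along the axis.
- medium_mid (a point): Centre (on the axis, half-way up) of the medium tub: an open round blue plastic tub, 60 mm across the rim, tapering to 54 mm at the foot, 75 mm high; the top 28 mm is a plain upright band, the best place to grip it across its outside. Walls 3.5 mm, so its mouth is 53 mm wide; its flat inner floor (about 47 mm across) lies 12 mm above its underside. Loose, about 0.09 kg. z points up along the axis. Standing in the large tub its rim is 33 mm above the large rim.
- small_mid (a point): Centre (on the axis, half-way up) of the small tub: a slim, open, round blue plastic tub, 36 mm across the rim, tapering to 26 mm at the foot, 100 mm high; the top 30 mm is a plain upright band, the best place to grip it across its outside. Loose, about 0.05 kg. z points up along the axis. Standing in the medium tub its rim is 37 mm above the medium rim.
- raw_bowl_mid (a point): Centre (on the axis, half-way up) of a small hand-built bowl of unfired, terracotta-coloured clay, 68 mm across, 42 mm high, loose on the table behind the tubs; a bystander to be left where it is.

How it is judged (in metres and radians):
On the way, in this order (a step that is already met when the one before it is completed fails the run):
1. the medium tub stands upright on the floor of the large tub (horizontal distance between medium_mid and large_mid below 0.03 m and z of medium_mid in the frame of large_mid between 0.012 and 0.028 m and angle between medium_mid's own z axis and vertical below 0.175 rad), for 0.2 s.
2. the small tub stands upright on the floor of the medium tub (horizontal distance between small_mid and medium_mid below 0.018 m and z of small_mid in the frame of medium_mid between 0.016 and 0.032 m and angle between small_mid's own z axis and vertical below 0.175 rad), for 0.2 s.
At the end, for the whole second after the job is handed in: The large tub stands upright on the table; the medium tub stands in it on its floor (axes within 30 mm, height within 8 mm of fully down, upright within 10 degrees); the small tub stands in the medium one on its floor (axes within 18 mm, height within 8 mm of fully down, upright within 10 degrees) (all of step 1 and all of step 2 and angle between large_mid's own z axis and vertical below 0.1 rad and height (world z) of large_mid between 0.017 and 0.033 m); the robot touches nothing.
It fails at once if the unfired bowl is moved by more than 25 mm (distance of raw_bowl_mid from where it was at the start of the episode above 0.025 m).
It also fails if it takes over 61 s, if anything falls off the work surface, if the arm or the gripper's body presses on something with over 40 N, if the wrist force passes 120 N, or if a joint passes its speed limit or range.

## Working session

There is one attempt and no reset: what is moved stays moved. The work goes in short steps, each a Python script; the robot and the scene stay as the last script left them, time stands still between calls to the robot, and variables do not carry over. Pictures are saved under pics/ and viewed, at most 10 in all, crops included, and the job is handed in when it is done.

```bash
mkdir -p pics; ls; python3 - <<'E'
from plant import ctrl,sensors,optics
import cv2,numpy as np
ims=[]
for n in("top","scene"):
    p,d=optics.grab_frame(n); np.savez(f'/tmp/{n}.npz',p=p,d=d); cv2.imwrite(f'pics/{n}0.png',p[:,:,::-1])
    c=optics.camera_params(n); print(n,c['mtx'].tolist(),(-c['R'].T@c['t']).round(),c['R'].round(3).tolist())
s=sensors.read_state();print(s['t'],s['eef_rot'],ctrl.tcp_to_tips)
E
```

```text
pics
top [[379.331005392324, 0.0, 261.11452659833924], [0.0, 379.331005392324, 199.60076487048227], [0.0, 0.0, 1.0]] [ 380.   13. 1181.] [[-0.024, -1.0, -0.004], [-0.978, 0.024, -0.208], [0.208, -0.001, -0.978]]
scene [[494.1366524356383, 0.0, 252.48982455369463], [0.0, 494.1366524356383, 191.2302977094673], [0.0, 0.0, 1.0]] [-496. -533.  688.] [[0.435, -0.901, 0.007], [-0.398, -0.2, -0.895], [0.808, 0.386, -0.446]]
0.1 [[-9.16003997e-01  4.01167487e-01 -1.15099104e-03]
 [ 4.01169005e-01  9.16002258e-01 -1.81456222e-03]
 [ 3.26367028e-04 -2.12388817e-03 -9.99997691e-01]] 25.0
```

View pics/top0.png

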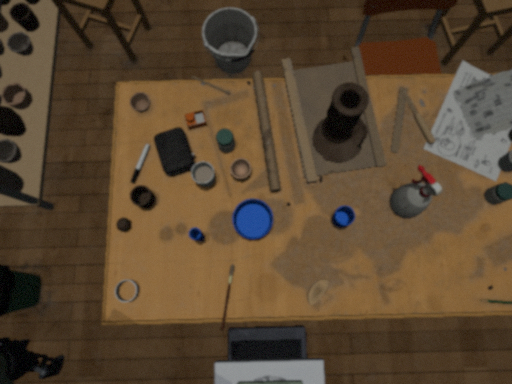

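View pics/scene0.png

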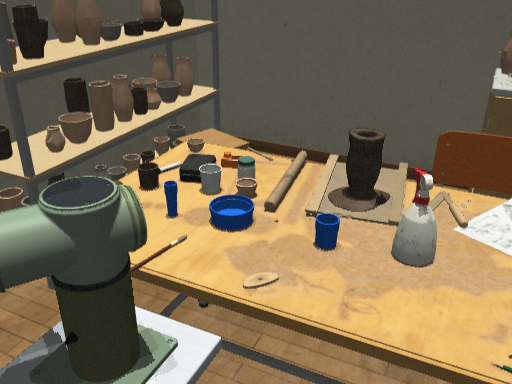

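The top view shows the large tub at about (253,219), the medium at (343,217), the small at (197,235) and the clay bowl at (241,170). The scene view shows all three tubs standing upright.

```bash
cat > h.py <<'E'
from plant import ctrl,sensors,optics
import cv2,numpy as np
def pose(n):
    c=optics.camera_params(n)
    if n!="wrist": return c['mtx'],c['R'].T,-c['R'].T@c['t']
    s=sensors.read_state(); T=np.asarray(c['T_tool_cam'])
    Rt=np.asarray(s['eef_rot']); return c['mtx'],Rt@T[:3,:3],Rt@T[:3,3]+s['eef_pos']
def look(n):
    """blue components: list of (mask pixels, world points by depth), and a caster pixel,z->world"""
    K,R,o=pose(n); p,d=optics.grab_frame(n)
    hsv=cv2.cvtColor(p,cv2.COLOR_RGB2HSV); m=cv2.inRange(hsv,(105,130,40),(130,255,255))
    k,lab,st,ce=cv2.connectedComponentsWithStats(m)
    def cast(uv,z):
        r=R@np.linalg.solve(K,np.r_[uv,1.]); return o+r*(z-o[2])/r[2]
    out=[]
    for i in range(1,k):
        if st[i,4]<60: continue
        v,u=np.nonzero((lab==i)&(d>0)); q=np.linalg.solve(K,np.vstack([u,v,np.ones(len(u))]))*d[v,u]
        out.append((st[i],ce[i],(R@q).T+o))
    return p,m,lab,out,cast
def down(a):
    "tool down, closing line (y) at angle a in the table plane"
    y=np.array([np.cos(a),np.sin(a),0]); z=np.array([0,0,-1.]); return np.column_stack([np.cross(y,z),y,z])
E
python3 - <<'E'
from h import *
for n in("top","scene"):
    p,m,lab,out,cast=look(n)
    for st,ce,P in out:
        zt=np.percentile(P[:,2],98); r=P[P[:,2]>zt-6][:,:2].astype(np.float32)
        print(n,st,ce.round(),'zmax',zt.round(),'rim',np.round(cv2.minEnclosingCircle(r),1) if 0 else cv2.minEnclosingCircle(r))
        print('  cast',[ (h,cast(ce,h).round()[:2]) for h in(50,75,100)])
for pos in([420,-130,200],[420,150,200],[420,50,200]):
    for a in np.arange(-3,3.2,.5):
        q=ctrl.solve_ik(pos,down(a)); print(pos,round(a,1),None if q is None else np.round(q,2))
E
```

```text
top [ 233  200   39   39 1215] [252. 219.] zmax 50.0 rim ((562.8717651367188, 38.65448760986328), 59.9777717590332)
  cast [(50, array([562.,  39.])), (75, array([558.,  38.])), (100, array([554.,  38.]))]
top [334 207  20  20 300] [343. 216.] zmax 77.0 rim ((562.848876953125, -233.7804718017578), 28.27237892150879)
  cast [(50, array([ 564., -236.])), (75, array([ 560., -231.])), (100, array([ 556., -225.]))]
top [190 229  12  11  96] [196. 234.] zmax 103.0 rim ((515.9318237304688, 201.82638549804688), 16.027172088623047)
  cast [(50, array([520., 210.])), (75, array([517., 206.])), (100, array([514., 201.]))]
scene [164 181  13  35 366] [171. 197.] zmax 99.0 rim ((513.36962890625, 205.15968322753906), 22.309415817260742)
  cast [(50, array([524., 210.])), (75, array([484., 181.])), (100, array([444., 152.]))]
scene [ 209  195   45   35 1299] [231. 212.] zmax 50.0 rim ((562.2510375976562, 38.644588470458984), 66.55021667480469)
  cast [(50, array([524.,  17.])), (75, array([484.,  -4.])), (100, array([444., -26.]))]
scene [315 214  25  35 720] [326. 230.] zmax 75.0 rim ((559.7467651
[... 1558 characters left out ...]
 150, 200] 3.0 None
[420, 50, 200] -3.0 None
[420, 50, 200] -2.5 [-0.09 -0.07  1.96 -0.    1.25  2.41]
[420, 50, 200] -2.0 [-0.09 -0.07  1.96 -0.    1.25  1.91]
[420, 50, 200] -1.5 [-0.09 -0.07  1.96 -0.    1.25  1.41]
[420, 50, 200] -1.0 [-0.09 -0.07  1.96 -0.    1.25  0.91]
[420, 50, 200] -0.5 [-0.09 -0.07  1.96 -0.    1.25  0.41]
[420, 50, 200] 0.0 [-0.09 -0.07  1.96 -0.    1.25 -0.09]
[420, 50, 200] 0.5 [-0.09 -0.07  1.96 -0.    1.25 -0.59]
[420, 50, 200] 1.0 [-0.09 -0.07  1.96 -0.    1.25 -1.09]
[420, 50, 200] 1.5 [-0.09 -0.07  1.96 -0.    1.25 -1.59]
[420, 50, 200] 2.0 [-0.09 -0.07  1.96 -0.    1.25 -2.09]
[420, 50, 200] 2.5 [-0.09 -0.07  1.96 -0.    1.25 -2.59]
[420, 50, 200] 3.0 None
```

Rim heights and diameters match the given sizes: large at (563,39), medium at (563,−234), small at (516,202). Next I go above the medium tub and look from close by.

```bash
cat >> h.py <<'E'
def rims():
    p,m,lab,out,cast=look("wrist"); cv2.imwrite(f'pics/w{sensors.read_state()["t"]:.1f}.png',p[:,:,::-1])
    for st,ce,P in out:
        zt=np.percentile(P[:,2],95); r=P[abs(P[:,2]-zt)<6][:,:2]
        A=np.c_[2*r,np.ones(len(r))]; c=np.linalg.lstsq(A,(r**2).sum(1),rcond=None)[0]
        print(st,'zt',zt.round(1),'fit',c[:2].round(1),'R',np.sqrt(c[2]+c[0]**2+c[1]**2).round(1),'enc',np.round(np.r_[cv2.minEnclosingCircle(r.astype(np.float32))],1) if 0 else cv2.minEnclosingCircle(r.astype(np.float32)))
    s=sensors.read_state(); print('t',s['t'],s['eef_pos'],s['grip_width'],s['force'])
E
python3 - <<'E'
from h import *
print(optics.camera_params("wrist")["T_tool_cam"])
ctrl.move_ptp([562,-235,230],down(0)); rims()
E
ls pics
```

```text
[[-8.52762748e-04 -9.53462217e-01 -3.01511316e-01  7.61292016e+01]
 [ 9.99998362e-01 -3.31633386e-04 -1.77957317e-03  4.34350479e-01]
 [ 1.59676456e-03 -3.01512339e-01  9.53460938e-01 -1.17730864e+02]
 [ 0.00000000e+00  0.00000000e+00  0.00000000e+00  1.00000000e+00]]
[ 226  137   69   76 4022] zt 75.6 fit [ 563.7 -235.3] R 27.8 enc ((563.7533569335938, -235.72232055664062), 29.769306182861328)
t 3.1667 [ 562.31547985 -234.08864133  230.04428847] 85.0042167526438 [ 0.17202749 -0.00146906 -0.56228583]
scene0.png
top0.png
w3.2.png
```

```bash
python3 - <<'E'
from h import *
ctrl.move_l([563.7,-235.5,69],vel=120); ctrl.gripper_to(50,30)
s=sensors.read_state();print(s['t'],s['eef_pos'],s['grip_width'],s['grasp_force'],s['force'])
ctrl.move_l([563.7,-235.5,185],vel=120)
s=sensors.read_state();print(s['t'],s['eef_pos'],s['grip_width'],s['grasp_force'],s['force'])
ctrl.move_l([563,39,185],vel=200); rims()
E
ls pics
```

```text
5.0333 [ 564.076439   -235.83382332   69.98490579] 57.707955490609166 32.21342258193545 [-1.80209211  0.34853864  4.84707167]
6.15 [ 562.99394197 -235.0819373   183.75641168] 57.5607046346679 32.18605124848182 [-0.34222977  1.14477913 -0.21931   ]
[  184   105   155   246 30851] zt 190.5 fit [564.   39.3] R 27.7 enc ((563.8486328125, 38.381343841552734), 30.13054847717285)
t 7.725 [563.10128884  38.07733684 185.00086681] 57.39500360501516 [ 0.46975872  0.60121427 -1.4843343 ]
scene0.png
top0.png
w3.2.png
w7.7.png
```

```bash
python3 - <<'E'
from h import *
ctrl.move_l([563,39,92],vel=120)
print(ctrl.move_l([563,39,75],vel=30,threshold=4))
s=sensors.read_state();print(s['t'],s['eef_pos'],s['force'])
ctrl.gripper_to(80); ctrl.move_l([563,39,240],vel=150); rims()
E
ls pics
```

```text
True
9.1417 [562.81152348  38.99896008  77.74519965] [-1.28739485  0.01965673  4.24580188]
[  198   102   130   128 12893] zt 82.5 fit [562.7  39.4] R 27.8 enc ((562.8512573242188, 38.65916061401367), 30.09062385559082)
t 10.7833 [562.10477548  39.05737995 238.46006294] 79.95508796703282 [ 0.20814208  0.24608535 -0.15374975]
scene0.png
top0.png
w10.8.png
w3.2.png
w7.7.png
```

The medium tub is seated: its rim is at 82.5 mm against an expected 83, and it is centred. Now the small tub.

```bash
python3 - <<'E'
from h import *
ctrl.move_ptp([516,202,250],down(0)); rims()
E
ls pics
```

```text
[ 239  143   43   55 1704] zt 100.7 fit [517.2 204.4] R 15.9 enc ((517.2111206054688, 203.95993041992188), 17.762699127197266)
[ 248  243  109  109 9079] zt 82.6 fit [562.3  40. ] R 28.0 enc ((562.3907470703125, 39.48749542236328), 30.23442840576172)
t 11.55 [516.41302146 200.76101358 249.56641782] 79.91810822001423 [ 0.05717343  0.21994419 -0.11742902]
scene0.png
top0.png
w10.8.png
w11.6.png
w3.2.png
w7.7.png
```

```bash
cp pics/w1[2-9]*.png pics/small.png
```

```text
cp: cannot stat 'pics/w1[2-9]*.png': No such file or directory
```

The small tub's rim fits at (517.2,204.2), z 100.7, R 17.8 by the enclosing circle, as it should. Next I grasp and carry it.

```bash
python3 - <<'E'
from h import *
ctrl.move_l([517.2,204.2,94],vel=120); ctrl.gripper_to(26,30)
s=sensors.read_state();print(s['t'],s['eef_pos'],s['grip_width'],s['grasp_force'])
ctrl.move_l([517.2,204.2,225],vel=120)
ctrl.move_l([562.6,39.2,225],vel=150); ctrl.hold(.3); rims()
E
ls -t pics | head -1; cp pics/$(ls -t pics|head -1) pics/held.png
```

```text
13.4833 [517.50023871 204.28823014  94.52608354] 33.78001242928826 29.875600416032846
[  194   104   136   224 20295] zt 230.5 fit [563.4  40.6] R 15.9 enc ((563.568603515625, 39.81149673461914), 18.166645050048828)
t 16.3667 [562.55072647  39.60791753 225.04951081] 33.57078004170056 [-0.50691992  0.39195825 -1.02187504]
w16.4.png
```

View pics/held.png

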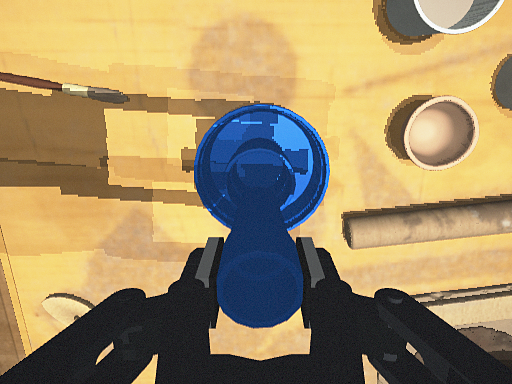

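The small tub hangs from the jaws at about (260,290). Its foot, at about (262,175), is over the nest centred near (262,168), and the clay bowl is untouched at (440,132). I lower it now.

```bash
python3 - <<'E'
from h import *
print(ctrl.move_l([562.6,39.2,130],vel=100,threshold=8))
print(ctrl.move_l([562.6,39.2,111],vel=25,threshold=4))
s=sensors.read_state();print(s['t'],s['eef_pos'],s['force'])
if s['eef_pos'][2]<118:
    ctrl.gripper_to(70); ctrl.move_l([562.6,39.2,270],vel=150); ctrl.hold(.3); rims()
E
cp pics/$(ls -t pics|head -1) pics/end.png
```

```text
False
True
18.075 [562.42819457  39.19257655 114.52046092] [0.79762674 0.55663311 4.31551805]
[  203   101   119   117 10854] zt 116.3 fit [562.1  39.5] R 16.0 enc ((562.0145874023438, 38.98456954956055), 17.91870880126953)
t 20.0583 [562.41990744  39.18366426 269.49938438] 69.9396982179006 [-0.73705545  0.21895489 -1.1256729 ]
```

View pics/end.png

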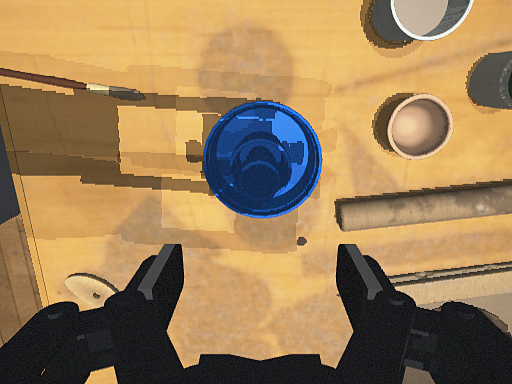

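The nest stands concentric at about (262,160), with the small tub's rim near (263,170). The release height of 114.5 mm is exactly the grasp height plus 20. The bowl is undisturbed at (420,126) and the gripper is clear.

```bash
python3 -c "
from plant import ctrl
print(ctrl.finish_job())"
```

```text
the job is handed in; nothing more can be done
None
```

The three tubs are nested on the table (small in medium in large), the clay bowl was left alone, and the job was handed in after about 20 s on the robot's clock; no verdict came back.

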